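Make up two reactor service kits

TASK

Make up the two service kits on the lab bench. Into the tray with the long slot go the large nut and the short liner, one in each square pocket, and the flat metal strip lying in the slot; into the other tray go the small nut and the tall liner, one in each pocket. The strip lies under the steel valve head: draw it out level by its handle, without shifting or tipping the head, which stays on its stand; everything ends flat or upright on the floor of its own compartment.

Things in the scene. Friction and masses are not known exactly. Their poses are not given: they have to be found in the camera images.
- large_nut_mid (a point): large brass hexagon nut, 44 mm across flats (51 mm over the corners), 30 mm high, with a 26 mm hole, lying flat, loose, 0.22 kg. The point is its centre, half-way up (15 mm). z is the nut's axis (up); x points at the middle of a flat, so pairs of flats face along x and along x turned by 60 and 120 degrees.
- small_nut_mid (a point): small brass hexagon nut, 28 mm across flats (32 mm over the corners), 24 mm high, with a 16 mm hole, lying flat, loose, 0.07 kg. The point is its centre, half-way up (12 mm). z is its axis (up); x points at the middle of a flat.
- tall_liner_mid (a point): tall white plastic vessel liner: a plain round cup, open at the top, 50 mm outside diameter, 70 mm high, 4 mm wall, standing upright, loose, 0.11 kg. The point is on its axis, half-way up (35 mm); z up.
- short_liner_mid (a point): short white plastic vessel liner: a plain round cup, open at the top, 36 mm outside diameter, 45 mm high, 4 mm wall, standing upright, loose, 0.05 kg. The point is on its axis, half-way up (22.5 mm); z up.
- strip_handle (a point): loose flat aluminium strip, 100 (x) x 24 (y) x 6 mm, 0.08 kg, its +x part under the valve head, which rests on it. At its -x end, on the robot's side, stands a block handle 24 (x) x 14 (y) mm, top 30 mm above the strip's underside. The point: middle of the handle, 15 mm above the underside, 12 mm from the -x end, 38 mm from the strip's middle. Drawn along its own -x it is free after 55 mm.
- valve_head: steel valve head, the load: block 80 x 80 x 25 mm high with a round boss of 44 mm diameter on top (47 mm high in all), loose, 0.55 kg. Origin at the middle of its underside, z up; its -x side faces the strip's handle. At the start it rests on the strip, 6 mm above the bench; with the strip out it settles 1 mm down on the stand's rails.
- stand: fixed low stand of the valve head: two grey steel rails along x, 5 mm high, the strip in the 30 mm gap between them, and 14 mm high stops at the rails' ends that keep the head from following the strip (3 mm of play). Origin on the bench below the head's middle; the strip lies along x and is drawn towards -x.
- slot_tray: fixed shallow tray (grey floor, white walls) with three compartments, 142 (x) x 156 (y) mm; floor 3 mm, walls 8 mm above the bench. Origin: middle of its underside, x away from the robot, z up. Two square pockets 72 x 72 mm, centres at x = -31, y = +38 and -38 mm; one long slot 46 (x) x 148 (y) mm, centre at x = +44, y = 0. The strip lies in it along y, handle at either end.
- plain_tray: fixed shallow tray (grey floor, white walls) with two square pockets only, 80 mm (x) by 156 mm (y); floor 3 mm above the bench, walls up to 8 mm above the bench. Origin at the middle of its underside, x away from the robot, z up. Pockets of 72 x 72 mm, centres at x = 0, y = +38 and -38 mm.

How it is judged:
By the outcome, as a careful person would: the job done as asked, in the order asked, and still so for the second after the job is handed in, with the robot touching nothing.
It also fails if it takes over 117 s, if anything falls off the work surface, if the arm or the gripper's body presses on something with over 40 N, if the wrist force passes 120 N, or if a joint passes its speed limit or range.

ROBOT

A 6-joint arm with a two-finger parallel gripper is mounted at the origin on the work surface. World frame = base frame: x ahead of the robot, y to its left, z up, the work surface at z = 0. Lengths are in mm, angles in rad, forces in N, time in s.
With the tool pointing down it reaches from about 275 to 850 mm from the base axis. Payload 19 kg.
Tool frame: the origin (TCP) lies at the very end of the fingers, on their centre line; the grasp point (between the pads) lies 19 mm behind it; z points along the fingers, y is the direction in which the jaws open and shut (so a half turn about z gives the same grasp; the last joint's range is limited). The gripper opens to 85 mm and grips with 20 to 120 N. Pads are 22 mm wide; open, the fingers measure 114 mm over their backs; the gripper's body (76 mm by 85 mm) begins 54 mm behind the grasp point. The pads swing forward as they close: fully open they stand 13 mm farther back than shut.
Start: joints at [-1.371, 0.15, 1.437, -0, 1.554, -0.134], TCP at [188.364, -543.24, 231.267] pointing down, gripper open.
Joint ranges: [-2.8, 2.8], [-0.68, 2.1], [0.12, 2.68], [-1.39, 4.53], [0.16, 2.79], [-2.81, 2.81]. Speed limits (rad/s): [1.89, 1.89, 2.22, 3.01, 3.01, 3.01].

INTERFACE

Orientations are given as a 3x3 rotation matrix whose columns are the frame's x, y, z axes.
In Python, from workcell import robot gives the robot as it stands. The module is installed in compiled form; this text tells all that it offers.
- The arm moves only by the tool jog_arm, never from a script. Its argument "targets" is a list of rows, each a list of 5 numbers: the gripper's target within -1 to 1 (fully open at 1, half-way at 0, shut at -1), then the shift along the tool's x, y, z in mm, then the turn about the tool's z in rad. A call has 1 to 5 rows; each row is the pose to reach, as a shift and turn from the pose measured when the call began, along the tool's axes at that moment; what a row does not reach only later rows make up. A row lasts 1/8 s, in which the tool goes at most 62.5 mm and 10.7 degrees, less where a joint would pass 70% of its speed; a pose out of reach is approached as far as the arm can. A call with a gripper value outside its range is refused whole. The fingers move at their own pace and stop on an object; "squeeze" is the grip in N (left out, the last holds). Time passes only in rows, so rows that repeat a pose let the fingers close. It gives the time, the measured TCP pose, the force and the opening at its end, in the units of the state.
- robot.sense(): the state, without advancing time (a new reading comes with each control period).
- robot.get_image(name): name is "side" or "top" or "wrist"; returns (picture, depth): 420x560x3 uint8, blue, green, red; 420x560 float32, mm along the optical axis (not along the pixel's ray), 0 where there is no reading.
- robot.camera_model(name): a dict with "K" (3x3 intrinsics, pixels), "view" (4x4, takes a point from world to camera coordinates); the wrist camera has in their place "tool_from_camera" (4x4, takes a point from camera to tool coordinates, whose origin is the TCP and whose axes are the flange's). Camera axes: x right, y down, z forward; pixel columns grow to the right and rows downward; lengths in mm; the calibration is good to about 2 mm. A picture is of the moment at which its call begins: read the wrist's pose just before it. camera_model takes no time and is no camera call.
- robot.job_done(): hands the job in, once; it reports no verdict.
Trained networks look in the newest picture that a camera, given by its name, has taken for a name from the list of things; names that differ only in an ending like _2 or _b are one class to them, and where a whole thing is asked for, a point or a joint stands for the part that bears it (a point fixed in the world has none). Each returns a list of dicts, best first, with "p" (0 to 1); they miss things now and then, are a little off and sometimes report something else, mostly with a low value. They report only what shows in the picture. A call takes as long as a camera call.
- robot.cut_out(camera, query): "pixels" (420x560 bool, what is visible of it) and "uv" ([column, row] in pixels, amid what is visible of it).
The state is a dict: "t": time; "joint_positions": joint angles; "joint_velocities": joint speeds; "joint_efforts": joint torques, N m; "position": TCP position; "orientation": TCP orientation; "ft_force": force on the tool from outside, world axes, zero at the start; "torque": the same for the moment, N m; "grip_width": opening from 0.0 (shut) to 1.0 (fully open).
Only numpy, scipy, OpenCV 4.12 (cv2) and the standard library are available. Lean on these libraries where they do the work, as an engineer would, in place of code of your own. Each camera call takes 0.05 s, during which the arm holds its last target. There are 200 camera calls.

## Working session

There is one attempt and no reset: what is moved stays moved. The work goes in short steps, Python scripts to look and compute and a tool call to move; the robot and the scene stay as the last step left them, time stands still between calls to the robot, and variables do not carry over. Pictures are saved under pics/ and viewed, about 12 in all and at most 16, crops included, and the job is handed in when it is done.

Besides the shell and the picture viewer there is one more tool, called after "Call:" in YAML: its name, and indented under it one key for each argument. jog_arm: Moves the arm, as the interface text tells. Its arguments: {"type":"object","properties":{"targets":{"type":"array"},"squeeze":{"type":"number"}},"required":["targets"]}

```bash
mkdir -p pics; python3 - <<'E'
from workcell import robot
import cv2,numpy as np
s=robot.sense();print(s['t'],s['position'],np.round(s['orientation'],3).tolist(),s['grip_width'])
a,_=robot.get_image('top');b,_=robot.get_image('side')
cv2.imwrite('pics/a.png',a);cv2.imwrite('pics/b.png',b)
for n in('top','side','wrist'):
    m=robot.camera_model(n);print(n,{k:np.round(v,3).tolist() for k,v in m.items()})
E
```

```text
0.0 [ 188.3096129  -543.04260226  230.69489952] [[0.945, 0.328, -0.0], [0.328, -0.945, 0.001], [0.0, -0.001, -1.0]] 0.997360071950708
top {'K': [[423.657, 0.0, 275.828], [0.0, 423.657, 212.007], [0.0, 0.0, 1.0]], 'view': [[-0.002, -1.0, -0.014, -1.972], [-0.991, 0.004, -0.134, 564.142], [0.134, 0.013, -0.991, 882.954], [0.0, 0.0, 0.0, 1.0]]}
side {'K': [[444.75, 0.0, 282.734], [0.0, 444.75, 212.189], [0.0, 0.0, 1.0]], 'view': [[-0.997, -0.079, -0.009, 559.641], [-0.053, 0.752, -0.656, 82.063], [0.058, -0.654, -0.754, 820.981], [0.0, 0.0, 0.0, 1.0]]}
wrist {'K': [[362.719, 0.0, 278.638], [0.0, 362.719, 211.239], [0.0, 0.0, 1.0]], 'tool_from_camera': [[0.002, -0.947, -0.321, 84.392], [1.0, 0.002, -0.001, 0.117], [0.001, -0.321, 0.947, -141.204], [0.0, 0.0, 0.0, 1.0]]}
```

View pics/a.png

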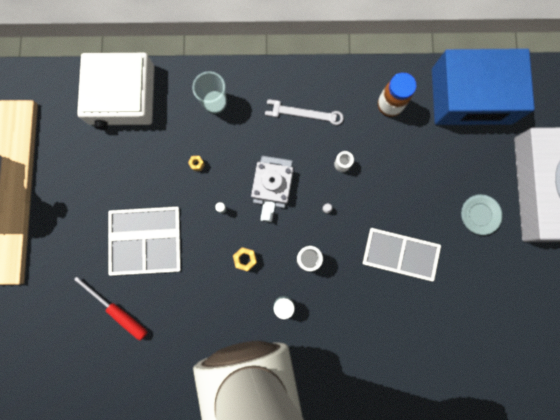

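View pics/b.png

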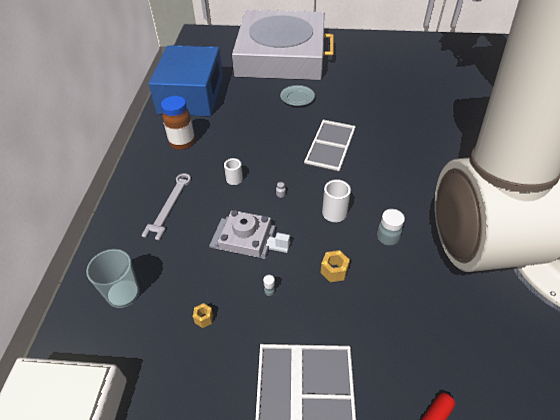

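```bash
cat > h.py <<'E'
from workcell import robot
import cv2,numpy as np
def pts(cam,depth,mask,pose=None):
    "world points of masked pixels with depth"
    m=robot.camera_model(cam);K=m['K']
    v,u=np.nonzero(mask&(depth>0));d=depth[v,u]
    P=np.stack([(u-K[0][2])*d/K[0][0],(v-K[1][2])*d/K[1][1],d,np.ones_like(d)])
    if cam=='wrist':
        T=np.eye(4);T[:3,:3]=pose['orientation'];T[:3,3]=pose['position'];T=T@m['tool_from_camera']
    else: T=np.linalg.inv(m['view'])
    return (T@P)[:3].T
NAMES=['large_nut_mid','small_nut_mid','tall_liner_mid','short_liner_mid','strip_handle','valve_head','stand','slot_tray','plain_tray']
def look(cam,names=NAMES):
    pose=robot.sense();img,dep=robot.get_image(cam);out={}
    for n in names:
        for r in robot.cut_out(cam,n)[:2]:
            if r['p']<.3: continue
            P=pts(cam,dep,r['pixels'],pose)
            if len(P)<20: print(n,'few',r['p'],r['uv']);continue
            zt=np.percentile(P[:,2],97);top=P[P[:,2]>zt-6]
            rect=cv2.minAreaRect(top[:,:2].astype(np.float32))
            print(cam,n,'p%.2f'%r['p'],np.round(r['uv']),len(P),'ztop %.1f'%zt,'bbox x %.0f..%.0f y %.0f..%.0f'%(*np.percentile(top[:,0],[1,99]),*np.percentile(top[:,1],[1,99])),'rect c %.1f %.1f s %.0f %.0f a %.1f'%(*rect[0],*rect[1],rect[2]))
            out.setdefault(n,(P,r))
    return img,dep,pose,out
E
python3 - <<'E'
from h import *
look('top');look('side');print(robot.sense()['t'])
E
```

```text
top large_nut_mid p0.67 [239. 260.] 294 ztop 33.1 bbox x 440..484 y 44..87 rect c 461.9 65.8 s 47 44 a 10.3
top tall_liner_mid p0.58 [308. 258.] 475 ztop 71.2 bbox x 439..486 y -97..-50 rect c 462.7 -72.5 s 47 48 a 63.2
top short_liner_mid p0.60 [341. 162.] 279 ztop 46.7 bbox x 661..696 y -171..-138 rect c 678.2 -153.9 s 35 33 a 43.0
top strip_handle p0.54 [267. 209.] 217 ztop 31.7 bbox x 548..572 y 11..27 rect c 560.3 18.2 s 14 24 a 78.5
top valve_head p0.67 [274. 186.] 1378 ztop 54.5 bbox x 612..652 y -15..26 rect c 631.6 5.2 s 41 42 a 89.9
top stand p0.85 [272. 162.] 262 ztop 16.5 bbox x 578..684 y -34..47 rect c 632.3 6.0 s 69 99 a 80.1
top slot_tray p0.70 [142. 240.] 4444 ztop 9.8 bbox x 433..576 y 214..371 rect c 504.9 292.8 s 142 157 a 3.1
top slot_tray p0.39 [403. 258.] 2573 ztop 9.4 bbox x 421..525 y -359..-200 rect c 472.7 -279.6 s 157 80 a 75.7
top plain_tray p0.46 [342. 162.] 269 ztop 46.7 bbox x 661..696 y -171..-138 rect c 677.7 -154.2 s 34 33 a 56.1
side large_nut_mid p0.79 [333. 266.] 707 ztop 31.1 bbox x 441..486 y 42..88 rect c 464.2 65.6 s 49 44 a 70.9
side small_n
[... 169 characters left out ...]
 -97..-49 rect c 463.2 -73.2 s 46 48 a 2.1
side short_liner_mid p0.62 [233. 170.] 396 ztop 45.8 bbox x 662..696 y -171..-138 rect c 679.4 -154.7 s 33 36 a 9.3
side strip_handle p0.55 [280. 246.] 343 ztop 30.7 bbox x 550..574 y 10..26 rect c 561.6 17.8 s 16 24 a 82.5
side valve_head p0.91 [244. 236.] 1685 ztop 53.7 bbox x 613..653 y -14..26 rect c 633.6 6.3 s 42 43 a 83.8
side stand p0.75 [220. 237.] 276 ztop 14.9 bbox x 581..687 y -26..47 rect c 633.7 7.0 s 66 99 a 80.3
side slot_tray p0.94 [304. 382.] 7064 ztop 8.6 bbox x 436..577 y 213..325 rect c 507.1 269.7 s 142 112 a 3.2
side plain_tray p0.76 [328. 145.] 1627 ztop 8.8 bbox x 422..525 y -360..-198 rect c 473.8 -280.5 s 160 81 a 76.3
1.1
```

The top view shows the slot tray at pixel (143,240), the plain tray at (402,255) and the large nut at (245,260). The small nut is at (196,163), the valve head at (272,182) with its handle at (267,210), the tall liner at (310,259) and the short liner at (344,161). The bottles near (220,208), (328,208) and (284,308) are distractors. The side view agrees, with the nut and liner heights as stated.

I'll do the large nut first. The two views agree on its position to about 2 mm.

Call:
jog_arm:
  targets:
    - [1, 459, -485, 60, 0.15]
    - [1, 459, -485, 60, 0.15]
    - [1, 459, -485, 60, 0.15]
    - [1, 459, -485, 60, 0.15]
    - [1, 459, -485, 60, 0.15]
  squeeze: 40

```text
t: 1.72
position: [316.8, -257.8, 203.3]
orientation: [[0.983, 0.182, 0.001], [0.182, -0.983, -0.0], [0.001, 0.0, -1.0]]
ft_force: [1.9, -0.1, -0.1]
grip_width: 1.0
```

```bash
cat >> h.py <<'E'
def go(x,y,z,yaw):
    "shift in tool axes and turn to a world TCP target, tool-x heading yaw (deg)"
    s=robot.sense();R=np.array(s['orientation'])
    d=R.T@(np.array([x,y,z])-s['position'])
    t=np.arctan2(R[1,0],R[0,0])-np.radians(yaw);t=(t+np.pi)%(2*np.pi)-np.pi
    print('t %.2f'%s['t'],'at',np.round(s['position'],1),'yaw %.1f'%np.degrees(np.arctan2(R[1,0],R[0,0])),'F',np.round(s['ft_force'],1),'w %.2f'%s['grip_width'],'j',np.round(s['joint_positions'],2))
    print('GO',(x,y,z,yaw),np.round(d,1),'turn %.3f'%t)
E
python3 -c "
from h import *
go(463,66,150,10.5)"
```

```text
t 1.73 at [ 316.8 -257.8  203.3] yaw 10.5 F [ 1.9 -0.1 -0.1] w 1.00 j [-0.87 -0.2   1.83  0.    1.5   0.52]
GO (463, 66, 150, 10.5) [ 202.7 -291.7   53.3] turn -0.000
```

Call:
jog_arm:
  targets:
    - [1, 203, -292, 53, 0]
    - [1, 203, -292, 53, 0]
    - [1, 203, -292, 53, 0]
    - [1, 203, -292, 53, 0]
    - [1, 203, -292, 53, 0]

```text
t: 2.35
position: [444.0, 24.4, 157.6]
orientation: [[0.983, 0.182, 0.002], [0.182, -0.983, -0.001], [0.002, 0.001, -1.0]]
ft_force: [1.2, -1.5, 0.0]
grip_width: 1.001
```

Call:
jog_arm:
  targets:
    - [1, 8, -12, 0, 0]
    - [1, 8, -12, 0, 0]
    - [1, 8, -12, 0, 0]

```text
t: 2.72
position: [449.4, 36.6, 157.8]
orientation: [[0.983, 0.181, 0.002], [0.181, -0.983, -0.001], [0.002, 0.001, -1.0]]
ft_force: [0.4, -0.7, 0.3]
grip_width: 0.997
```

```bash
cat >> h.py <<'E'
def hexyaw(P,h):
    "centre and flat direction (deg mod 60) from the top-face outline"
    t=P[P[:,2]>np.percentile(P[:,2],97)-4][:,:2];hull=cv2.convexHull(t.astype(np.float32))[:,0]
    a=np.radians(np.arange(0,60,1));w=[np.ptp(hull@[np.cos(b+k*np.pi/3),np.sin(b+k*np.pi/3)]) for b in a for k in range(3)]
    w=np.reshape(w,(-1,3)).sum(1);(c,r)=cv2.minEnclosingCircle(hull)
    print('hex c',np.round(c,1),'r %.1f'%r,'flat deg %d'%np.degrees(a[w.argmin()]),'widths %.1f..%.1f'%(w.min()/3,w.max()/3))
E
python3 -c "
from h import *
im,d,p,o=look('wrist',['large_nut_mid','strip_handle','valve_head','stand'])
cv2.imwrite('pics/c.png',im)
if 'large_nut_mid' in o: hexyaw(o['large_nut_mid'][0],30)
go(463,66,110,10.5)"
```

```text
wrist large_nut_mid p0.96 [242. 187.] 2654 ztop 29.9 bbox x 442..487 y 43..88 rect c 464.1 65.7 s 50 44 a 13.6
wrist strip_handle p0.92 [337.  40.] 2220 ztop 29.6 bbox x 550..574 y 10..26 rect c 561.8 18.1 s 14 24 a 80.7
wrist strip_handle p0.43 [555. 228.] 582 ztop 7.3 bbox x 451..482 y -214..-195 rect c 467.0 -208.0 s 22 31 a 76.8
wrist valve_head p0.88 [382.  10.] 1633 ztop 35.0 bbox x 589..602 y -28..12 rect c 592.3 -6.9 s 14 46 a 10.2
wrist stand p0.92 [367.  24.] 815 ztop 13.8 bbox x 580..595 y -20..47 rect c 588.4 13.5 s 70 7 a 80.3
wrist stand p0.31 [387.   6.] 1554 ztop 35.0 bbox x 589..602 y -28..12 rect c 592.6 -6.9 s 14 46 a 10.2
hex c [464.1  65.7] r 25.0 flat deg 44 widths 44.3..50.0
t 2.98 at [449.6  36.9 157.7] yaw 10.4 F [-0.  -0.5 -0.7] w 1.00 j [-0.09 -0.07  1.82 -0.    1.39  1.3 ]
GO (463, 66, 110, 10.5) [ 18.4 -26.3  47.7] turn -0.001
```

View pics/c.png

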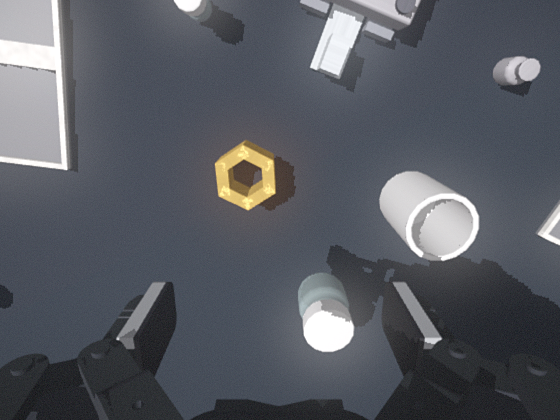

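The wrist view shows the nut at (246,176) with flats facing left and right, that is, along the jaws. The handle is at (337,42) and its surroundings are clear, so I'm descending.

Call:
jog_arm:
  targets:
    - [1, 19.4, -25.8, 60, -0.045]
    - [1, 19.4, -25.8, 90, -0.045]
    - [1, 19.4, -25.8, 130, -0.045]
    - [1, 19.4, -25.8, 150, -0.045]
    - [1, 19.4, -25.8, 150, -0.045]

```text
t: 3.6
position: [463.4, 65.3, 6.7]
orientation: [[0.974, 0.224, -0.0], [0.224, -0.974, -0.001], [-0.001, 0.001, -1.0]]
ft_force: [-0.3, 0.1, 0.8]
grip_width: 1.006
```

Call:
jog_arm:
  targets:
    - [-1, 0, 0, 0, 0]
    - [-1, 0, 0, 0, 0]
    - [-1, 0, 0, 0, 0]
    - [-1, 0, 0, 0, 0]
    - [-1, 0, 0, 0, 0]
  squeeze: 40

```text
t: 4.22
position: [464.0, 65.3, 7.8]
orientation: [[0.974, 0.225, 0.001], [0.225, -0.974, -0.001], [0.001, 0.001, -1.0]]
ft_force: [-1.7, -0.9, 8.5]
grip_width: 0.505
```

Call:
jog_arm:
  targets:
    - [-1, 0, 0, -50, 0]
    - [-1, 5, -20, -100, 0]
    - [-1, 68, -255, -110, 0]
    - [-1, 68, -255, -110, 0]
    - [-1, 68, -255, -110, 0]

```text
t: 4.85
position: [470.8, 275.2, 116.2]
orientation: [[0.975, 0.224, 0.002], [0.224, -0.975, -0.0], [0.002, 0.001, -1.0]]
ft_force: [0.6, -1.3, -1.2]
grip_width: 0.508
```

```bash
python3 -c "
from h import *
im,d,p,o=look('wrist',['large_nut_mid','slot_tray'])
cv2.imwrite('pics/d.png',im)
go(472.5,329.3,60,13)"
```

```text
wrist large_nut_mid p0.67 [284. 307.] 12044 ztop 137.9 bbox x 449..495 y 254..298 rect c 471.1 275.8 s 51 44 a 12.9
wrist slot_tray p0.84 [260. 143.] 44849 ztop 7.5 bbox x 435..577 y 216..371 rect c 505.8 293.0 s 143 157 a 3.2
t 5.00 at [470.4 275.7 115.5] yaw 13.2 F [ 0.4 -0.9 -1.7] w 0.51 j [ 0.39  0.16  1.67 -0.    1.31  1.73]
GO (472.5, 329.3, 60, 13) [ 14.3 -51.7  55.5] turn 0.003
```

View pics/d.png

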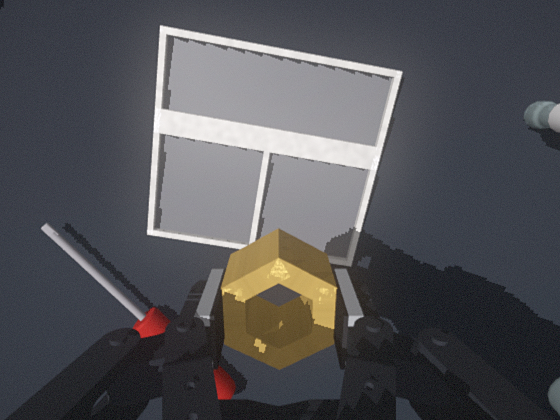

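The picture shows the nut held between the pads at (280,300). The tray lies ahead with its slot on the far side and its pockets at (208,192) and (312,205). The screwdriver at (150,320) is clear.

Call:
jog_arm:
  targets:
    - [-1, 14.5, -51.5, 40, 0]
    - [-1, 14.5, -51.5, 70, 0]
    - [-1, 14.5, -51.5, 98, 0]
    - [-1, 14.5, -51.5, 103, 0]
    - [-1, 14.5, -51.5, 103, 0]

```text
t: 5.62
position: [473.3, 328.6, 13.4]
orientation: [[0.974, 0.228, 0.002], [0.228, -0.974, -0.0], [0.002, 0.001, -1.0]]
ft_force: [-0.1, 0.3, -0.9]
grip_width: 0.505
```

Call:
jog_arm:
  targets:
    - [-1, 0, 0, 1, 0]
    - [0.3, 0, 0, 1, 0]
    - [0.3, 0, 0, 1, 0]
    - [0.3, 0, 0, 1, 0]

```text
t: 6.12
position: [473.4, 328.7, 12.6]
orientation: [[0.974, 0.228, 0.002], [0.228, -0.974, -0.0], [0.002, 0.001, -1.0]]
ft_force: [-0.4, -0.6, 0.6]
grip_width: 0.649
```

Call:
jog_arm:
  targets:
    - [0.3, 0, 0, -60, 0]
    - [0.3, 0, 0, -115, 0]
    - [1, 30, 120, -140, -0.3]
    - [1, 90, 517, -140, -0.6]
    - [1, 90, 517, -140, -0.9]

```text
t: 6.75
position: [541.9, 176.9, 142.6]
orientation: [[0.742, 0.671, 0.003], [0.671, -0.742, 0.0], [0.002, 0.002, -1.0]]
ft_force: [0.7, 0.2, 0.1]
grip_width: 0.997
```

```bash
python3 -c "
from h import *
go(679,-154,150,93)"
```

```text
t 6.75 at [541.9 176.9 142.6] yaw 42.1 F [0.7 0.2 0.1] w 1.00 j [ 0.18  0.18  1.58 -0.    1.37  1.02]
GO (679, -154, 150, 93) [-120.1  337.4   -7.1] turn -0.888
```

Call:
jog_arm:
  targets:
    - [1, -120, 337, -7, -0.888]
    - [1, -120, 337, -7, -0.888]
    - [1, -120, 337, -7, -0.888]
    - [1, -120, 337, -7, -0.888]
    - [1, -120, 337, -7, -0.888]

```text
t: 7.38
position: [654.0, -93.3, 148.7]
orientation: [[-0.041, 0.999, 0.003], [0.999, 0.041, 0.0], [-0.0, 0.003, -1.0]]
ft_force: [1.2, 0.8, 0.0]
grip_width: 1.0
```

```bash
python3 -c "
from h import *
im,d,p,o=look('wrist',['short_liner_mid','large_nut_mid','valve_head'])
cv2.imwrite('pics/e.png',im)
go(679,-154,20,93)"
```

```text
wrist short_liner_mid p0.91 [308. 277.] 2383 ztop 44.1 bbox x 663..697 y -171..-137 rect c 680.3 -154.5 s 36 35 a 72.7
wrist valve_head p0.76 [250.  60.] 14678 ztop 52.6 bbox x 614..654 y -15..25 rect c 633.7 5.3 s 43 43 a 2.5
t 7.58 at [653.5 -92.6 148. ] yaw 91.9 F [-0.1  1.2  0.4] w 1.00 j [-0.26  0.36  1.34  0.    1.43 -0.29]
GO (679, -154, 20, 93) [-62.3  23.3 128. ] turn -0.020
```

Call:
jog_arm:
  targets:
    - [1, -60, 23, 10, -0.02]
    - [1, -63, 24.5, 50, -0.02]
    - [1, -63, 24.5, 95, -0.02]
    - [1, -63, 24.5, 130, -0.02]
    - [1, -63, 24.5, 130, -0.02]

```text
t: 8.2
position: [678.8, -152.9, 15.7]
orientation: [[-0.053, 0.999, -0.002], [0.999, 0.053, 0.002], [0.002, -0.002, -1.0]]
ft_force: [-0.8, -0.5, 0.2]
grip_width: 1.0
```

Call:
jog_arm:
  targets:
    - [-1, 0, 0, 0, 0]
    - [-1, 0, 0, 0, 0]
    - [-1, 0, 0, 0, 0]
    - [-1, 0, 0, 0, 0]
    - [-1, 0, 0, 0, 0]
  squeeze: 30

```text
t: 8.82
position: [679.4, -152.9, 17.3]
orientation: [[-0.053, 0.999, -0.0], [0.999, 0.053, 0.002], [0.002, -0.0, -1.0]]
ft_force: [-2.1, 2.9, 8.3]
grip_width: 0.42
```

```bash
python3 -c "
from h import *
go(476.9,253.3,150,93)"
```

```text
t 8.82 at [ 679.4 -152.9   17.3] yaw 93.0 F [-2.1  2.9  8.3] w 0.42 j [-0.33  0.54  1.37  0.    1.24 -0.39]
GO (476.9, 253.3, 150, 93) [ 416.5 -180.9 -132. ] turn 0.000
```

Call:
jog_arm:
  targets:
    - [-1, 0, 0, -55, 0]
    - [-1, 0, 0, -110, 0]
    - [-1, 60, -26, -132, 0]
    - [-1, 416, -181, -132, 0]
    - [-1, 416, -181, -132, 0]

```text
t: 9.45
position: [596.3, 13.1, 149.2]
orientation: [[-0.052, 0.999, 0.001], [0.999, 0.052, 0.002], [0.002, 0.001, -1.0]]
ft_force: [0.9, 1.5, -0.7]
grip_width: 0.422
```

```bash
python3 -c "
from h import *
go(476.9,253.3,110,93)"
```

```text
t 9.45 at [596.3  13.1 149.2] yaw 93.0 F [ 0.9  1.5 -0.7] w 0.42 j [-0.11  0.23  1.51  0.    1.4  -0.16]
GO (476.9, 253.3, 110, 93) [ 246.  -106.8   39.4] turn -0.000
```

Call:
jog_arm:
  targets:
    - [-1, 246, -107, 30, 0]
    - [-1, 246, -107, 30, 0]
    - [-1, 246, -107, 30, 0]
    - [-1, 246, -107, 30, 0]
    - [-1, 246, -107, 30, 0]

```text
t: 10.07
position: [475.0, 255.8, 119.9]
orientation: [[-0.054, 0.999, 0.002], [0.999, 0.054, 0.002], [0.002, 0.002, -1.0]]
ft_force: [0.3, -0.5, -0.2]
grip_width: 0.415
```

```bash
python3 -c "
from h import *
im,d,p,o=look('wrist',['short_liner_mid','large_nut_mid','slot_tray'])
cv2.imwrite('pics/f.png',im)
go(476.9,253.3,21,93)"
```

```text
wrist short_liner_mid p0.77 [279. 305.] 9369 ztop 146.6 bbox x 460..494 y 237..272 rect c 477.1 254.3 s 36 35 a 78.3
wrist large_nut_mid p0.81 [284. 125.] 3322 ztop 32.9 bbox x 453..497 y 307..351 rect c 474.5 328.8 s 49 44 a 14.3
wrist slot_tray p0.95 [333. 152.] 39974 ztop 7.4 bbox x 435..577 y 218..371 rect c 506.4 292.8 s 143 157 a 3.1
wrist slot_tray p0.75 [279. 306.] 9335 ztop 146.6 bbox x 460..494 y 237..272 rect c 477.0 254.3 s 36 35 a 79.1
t 10.28 at [476.9 253.3 120. ] yaw 93.0 F [ 0.4  0.3 -0.3] w 0.42 j [0.34 0.14 1.68 0.   1.32 0.29]
GO (476.9, 253.3, 21, 93) [-0.1 -0.2 99. ] turn 0.000
```

View pics/f.png

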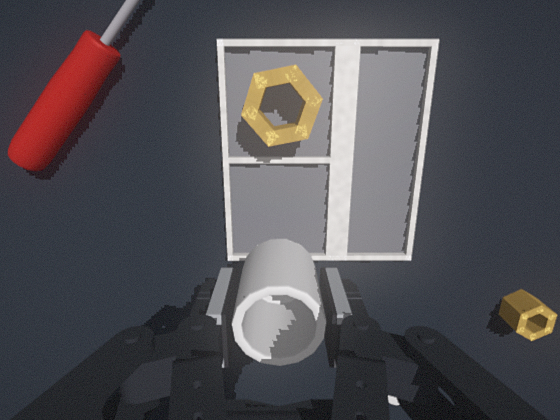

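The nut lies flat in the far-left pocket at (283,105), top at 33 mm. The held liner's rim at (280,315) is upright, and the free pocket is right below it.

Call:
jog_arm:
  targets:
    - [-1, 0, 0, 50, 0]
    - [-1, 0, 0, 85, 0]
    - [-1, 0, 0, 97, 0]
    - [-1, 0, 0, 98, 0]
    - [-1, 0, 0, 98, 0]

```text
t: 10.9
position: [478.1, 253.4, 23.4]
orientation: [[-0.052, 0.999, 0.004], [0.999, 0.052, 0.002], [0.002, 0.004, -1.0]]
ft_force: [0.2, 0.1, -0.7]
grip_width: 0.419
```

Call:
jog_arm:
  targets:
    - [-1, 0, 0, 0, 0]
    - [0.2, 0, 0, 0, 0]
    - [0.2, 0, 0, 0, 0]
    - [0.2, 0, 0, 0, 0]

```text
t: 11.4
position: [478.1, 253.4, 23.5]
orientation: [[-0.052, 0.999, 0.004], [0.999, 0.052, 0.002], [0.002, 0.004, -1.0]]
ft_force: [0.4, -0.5, 0.0]
grip_width: 0.601
```

Call:
jog_arm:
  targets:
    - [0.2, 0, 0, -50, 0]
    - [0.2, 0, 0, -105, 0]
    - [0.2, 0, 0, -130, 0]
    - [0.2, 0, 0, -130, 0]

```text
t: 11.9
position: [478.3, 253.5, 155.5]
orientation: [[-0.052, 0.999, 0.007], [0.999, 0.052, 0.003], [0.003, 0.007, -1.0]]
ft_force: [0.8, 0.1, -0.7]
grip_width: 0.602
```

```bash
python3 -c "
from h import *
im,d,p,o=look('wrist',['short_liner_mid','large_nut_mid','small_nut_mid'])
if 'small_nut_mid' in o: hexyaw(o['small_nut_mid'][0],24)
go(535,22,130,170.2)"
```

```text
wrist short_liner_mid p0.63 [280. 206.] 2219 ztop 47.2 bbox x 464..497 y 236..269 rect c 480.4 252.4 s 34 35 a 5.1
wrist large_nut_mid p0.57 [291. 110.] 2677 ztop 32.9 bbox x 452..497 y 307..351 rect c 474.2 329.0 s 44 49 a 44.0
t 12.10 at [477.1 253.  152.3] yaw 93.0 F [-0.8  0.1 -0.7] w 0.60 j [0.34 0.12 1.64 0.   1.39 0.29]
GO (535, 22, 130, 170.2) [-233.7   45.7   22. ] turn -1.347
```

The liner stands upright in its pocket with its rim at 47 mm. Next is the strip.

Call:
jog_arm:
  targets:
    - [0.2, -58, 11, 5, -0.18]
    - [0.2, -117, 23, 10, -0.36]
    - [0.2, -175, 34, 15, -0.54]
    - [0.2, -234, 46, 20, -0.72]
    - [0.2, -234, 46, 20, -0.9]

```text
t: 12.72
position: [535.2, 19.2, 130.6]
orientation: [[-0.778, 0.629, 0.0], [0.629, 0.778, 0.002], [0.001, 0.001, -1.0]]
ft_force: [-0.2, 1.8, -0.7]
grip_width: 0.596
```

```bash
python3 -c "
from h import *
go(545,21,130,170.2)"
```

```text
t 12.72 at [535.2  19.2 130.6] yaw 141.1 F [-0.2  1.8 -0.7] w 0.60 j [-0.11  0.12  1.67  0.    1.34 -1.  ]
GO (545, 21, 130, 170.2) [-6.5  7.6  0.6] turn -0.509
```

Call:
jog_arm:
  targets:
    - [0.2, -6, 8, 0, -0.17]
    - [0.2, -6, 8, 0, -0.34]
    - [0.2, -6, 8, 0, -0.51]
    - [0.2, -6, 8, 0, -0.51]
    - [0.2, -6, 8, 0, -0.51]

```text
t: 13.35
position: [544.7, 21.7, 130.1]
orientation: [[-0.985, 0.173, -0.0], [0.173, 0.985, 0.002], [0.001, 0.002, -1.0]]
ft_force: [-0.0, 0.6, -0.2]
grip_width: 0.603
```

```bash
python3 -c "
from h import *
im,d,p,o=look('wrist',['strip_handle','valve_head','stand'])
cv2.imwrite('pics/g.png',im)
go(561.5,18,60,170.2)"
```

```text
wrist strip_handle p0.95 [277. 233.] 1676 ztop 29.4 bbox x 549..574 y 10..26 rect c 561.9 17.8 s 14 24 a 80.3
wrist valve_head p0.83 [274. 310.] 10374 ztop 52.2 bbox x 613..654 y -14..26 rect c 633.5 5.8 s 43 44 a 48.5
wrist stand p0.97 [256. 256.] 711 ztop 13.5 bbox x 580..596 y -20..47 rect c 590.0 13.0 s 69 10 a 80.1
wrist stand p0.54 [273. 311.] 10130 ztop 52.2 bbox x 613..654 y -14..26 rect c 633.5 5.8 s 43 44 a 48.5
t 13.55 at [544.8  21.7 130.5] yaw 170.2 F [-0.8 -0.4 -0.8] w 0.60 j [-0.1   0.14  1.65  0.    1.35 -1.5 ]
GO (561.5, 18, 60, 170.2) [-17.1  -0.9  70.5] turn -0.000
```

View pics/g.png

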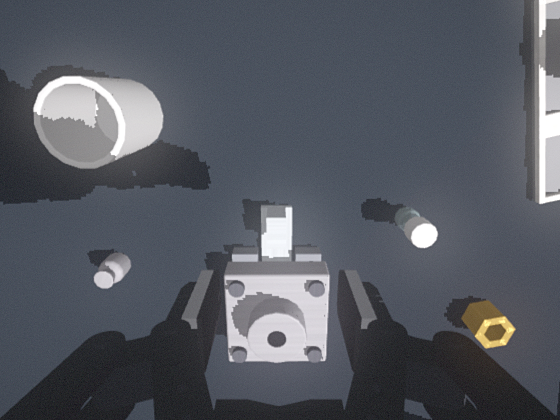

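The handle is at (277,232), free on both sides, with the stops at (243,254) and (308,254). The head sits square behind it. I'm gripping the handle with the jaws across it.

Call:
jog_arm:
  targets:
    - [0.2, -15.5, -0.9, 40, 0]
    - [0.2, -15.5, -0.9, 80, 0]
    - [0.2, -15.5, -0.9, 110, 0]
    - [0.2, -15.5, -0.9, 120.5, 0]
    - [0.2, -15.5, -0.9, 120.5, 0]

```text
t: 14.18
position: [560.0, 18.4, 10.2]
orientation: [[-0.985, 0.171, -0.0], [0.171, 0.985, 0.002], [0.0, 0.002, -1.0]]
ft_force: [-1.1, -0.4, -0.4]
grip_width: 0.598
```

```bash
python3 -c "
from h import *
print(np.round(robot.sense()['orientation'],4))
go(560,18.1,9.5,170.2)"
```

```text
[[-9.853e-01  1.707e-01 -0.000e+00]
 [ 1.707e-01  9.853e-01  1.600e-03]
 [ 3.000e-04  1.600e-03 -1.000e+00]]
t 14.18 at [560.   18.4  10.2] yaw 170.2 F [-1.1 -0.4 -0.4] w 0.60 j [-0.11  0.29  1.74  0.    1.11 -1.51]
GO (560, 18.1, 9.5, 170.2) [-0.  -0.3  0.7] turn -0.000
```

Call:
jog_arm:
  targets:
    - [-1, 0, -0.3, 0, 0]
    - [-1, 0, -0.3, 0, 0]
    - [-1, 0, -0.3, 0, 0]
    - [-1, 0, -0.3, 0, 0]
    - [-1, 0, -0.3, 0, 0]
  squeeze: 60

```text
t: 14.8
position: [560.5, 17.9, 11.5]
orientation: [[-0.985, 0.171, 0.002], [0.171, 0.985, 0.001], [-0.001, 0.002, -1.0]]
ft_force: [-1.8, -0.7, 8.6]
grip_width: 0.145
```

Call:
jog_arm:
  targets:
    - [-1, 0, 0, 0, 0]
    - [-1, 0, 0, 0, 0]
    - [-1, 0, 0, 0, 0]

```text
t: 15.18
position: [560.5, 17.8, 11.5]
orientation: [[-0.985, 0.171, 0.002], [0.171, 0.985, 0.001], [-0.001, 0.001, -1.0]]
ft_force: [-0.5, -2.4, -0.1]
grip_width: 0.15
```

```bash
python3 -c "
from h import *
s=robot.sense();print(np.round(s['torque'],2))
im,d,p,o=look('side',['strip_handle','valve_head'])
go(561,18,9.5,170.2)"
```

```text
[-0.37  0.17 -0.22]
side valve_head p0.78 [244. 231.] 1659 ztop 53.7 bbox x 613..653 y -15..26 rect c 633.4 5.6 s 43 42 a 72.8
t 15.32 at [560.5  17.9  11.5] yaw 170.2 F [-1.6 -2.3 -0.4] w 0.15 j [-0.11  0.29  1.73  0.    1.11 -1.51]
GO (561, 18, 9.5, 170.2) [-0.4  0.2  2.1] turn -0.001
```

Call:
jog_arm:
  targets:
    - [-1, 6, 0, 0, 0]
    - [-1, 13, 0, 0, 0]
    - [-1, 20, 0, 0, 0]
    - [-1, 27, 0, 0, 0]
    - [-1, 34, 0, 0, 0]

```text
t: 15.95
position: [527.9, 23.7, 11.9]
orientation: [[-0.985, 0.171, 0.005], [0.171, 0.985, 0.001], [-0.005, 0.002, -1.0]]
ft_force: [11.7, -2.3, -7.8]
grip_width: 0.148
```

```bash
python3 -c "
from h import *
im,d,p,o=look('side',['valve_head'])
go(560.5-.985*68,17.9+.171*68,11.5,170.2)"
```

```text
side valve_head p0.90 [248. 233.] 1800 ztop 53.4 bbox x 610..651 y -14..27 rect c 631.6 6.5 s 42 43 a 41.7
t 16.05 at [527.   23.9  11.7] yaw 170.2 F [ 2.9 -0.2 -2.3] w 0.15 j [-0.1   0.23  1.82  0.    1.09 -1.5 ]
GO (493.52, 29.528, 11.5, 170.2) [33.9 -0.1  0.1] turn -0.001
```

Call:
jog_arm:
  targets:
    - [-1, 8, 0, 0, 0]
    - [-1, 16, 0, 0, 0]
    - [-1, 24, 0, 0, 0]
    - [-1, 33, 0, 0, 0]
    - [-1, 42, 0, 0, 0]

```text
t: 16.68
position: [484.9, 31.2, 11.6]
orientation: [[-0.985, 0.171, 0.003], [0.171, 0.985, 0.001], [-0.003, 0.002, -1.0]]
ft_force: [0.1, 0.4, -1.8]
grip_width: 0.146
```

```bash
python3 -c "
from h import *
im,d,p,o=look('side',['valve_head','strip_handle'])
cv2.imwrite('pics/i.png',cv2.resize(im[150:350,150:400],None,fx=3,fy=3))
go(547.7,331,150,93.1)"
```

```text
side valve_head p0.68 [248. 235.] 1695 ztop 52.7 bbox x 610..651 y -14..27 rect c 629.9 6.3 s 42 43 a 83.9
side strip_handle p0.78 [295. 250.] 445 ztop 7.9 bbox x 501..572 y 7..40 rect c 525.9 36.3 s 53 102 a 46.0
side strip_handle p0.36 [294. 383.] 5651 ztop 8.8 bbox x 437..578 y 214..325 rect c 507.4 269.3 s 142 114 a 3.6
t 16.82 at [485.3  31.1  11.7] yaw 170.2 F [ 0.6 -0.7 -0.1] w 0.15 j [-0.1   0.15  1.91  0.    1.07 -1.5 ]
GO (547.7, 331, 150, 93.1) [ -10.7  306.4 -137.7] turn 1.345
```

View pics/i.png

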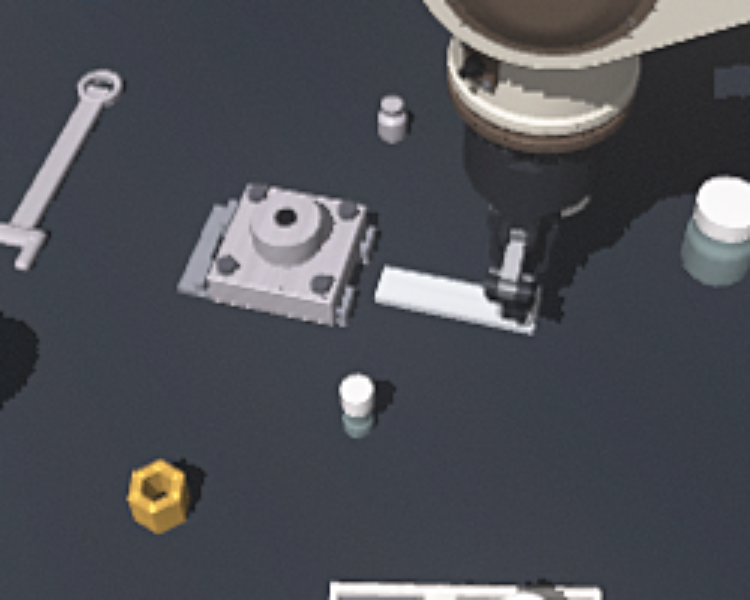

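The strip is fully out at crop (455,300). The head is still on its stand at (285,255), top at about 53 mm.

Call:
jog_arm:
  targets:
    - [-1, 0, 0, -40, 0]
    - [-1, 0, 0, -95, 0]
    - [-1, -2, 50, -120, 0.17]
    - [-1, -4, 110, -120, 0.34]
    - [-1, -6, 170, -120, 0.51]

```text
t: 17.45
position: [518.7, 188.1, 132.8]
orientation: [[-0.786, 0.618, 0.005], [0.618, 0.786, 0.001], [-0.003, 0.004, -1.0]]
ft_force: [1.1, -1.5, -0.3]
grip_width: 0.149
```

```bash
python3 -c "
from h import *
go(547.7,334.6,110,93.1)"
```

```text
t 17.45 at [518.7 188.1 132.8] yaw 141.8 F [ 1.1 -1.5 -0.3] w 0.15 j [ 0.21  0.15  1.64  0.    1.35 -0.7 ]
GO (547.7, 334.6, 110, 93.1) [ 67.8 133.   23.1] turn 0.851
```

Call:
jog_arm:
  targets:
    - [-1, 14, 27, 0, 0.17]
    - [-1, 28, 54, 0, 0.34]
    - [-1, 41, 80, 0, 0.51]
    - [-1, 55, 107, 0, 0.68]
    - [-1, 68, 133, 0, 0.851]

```text
t: 18.08
position: [547.8, 335.8, 132.9]
orientation: [[-0.048, 0.999, 0.005], [0.999, 0.048, 0.001], [0.001, 0.005, -1.0]]
ft_force: [0.3, -0.6, -0.5]
grip_width: 0.145
```

Call:
jog_arm:
  targets:
    - [-1, 0, 0, 0, 0]
    - [-1, 0, 0, 0, 0]

```text
t: 18.32
position: [547.7, 335.6, 132.7]
orientation: [[-0.05, 0.999, 0.004], [0.999, 0.05, 0.001], [0.001, 0.004, -1.0]]
ft_force: [0.3, 0.2, -0.1]
grip_width: 0.145
```

```bash
python3 -c "
from h import *
im,d,p,o=look('wrist',['strip_handle','slot_tray'])
look('side',['strip_handle'])
cv2.imwrite('pics/j.png',im)
go(547.7,334.6,15,93.1)"
```

```text
wrist strip_handle p0.78 [277. 330.] 5985 ztop 150.4 bbox x 543..556 y 324..349 rect c 549.6 336.3 s 14 25 a 3.4
wrist slot_tray p0.95 [221. 214.] 19204 ztop 7.4 bbox x 434..575 y 219..373 rect c 506.2 293.1 s 142 156 a 3.3
side strip_handle p0.67 [270. 401.] 281 ztop 152.1 bbox x 542..555 y 331..347 rect c 548.8 338.9 s 13 17 a 5.2
t 18.57 at [547.9 335.3 133.2] yaw 92.8 F [-0.5  0.1 -1.3] w 0.14 j [ 0.43  0.33  1.41 -0.    1.39  0.38]
GO (547.7, 334.6, 15, 93.1) [ -0.8  -0.8 118.2] turn -0.006
```

View pics/j.png

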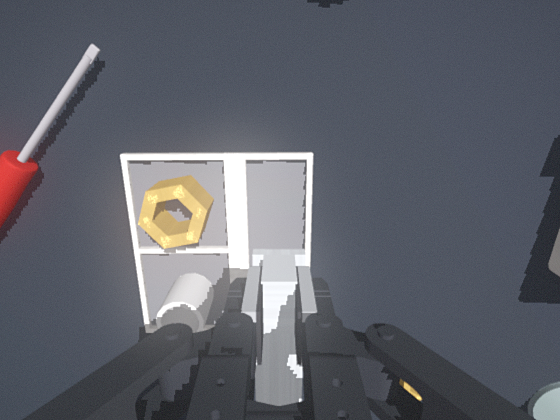

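The strip is held along the slot, centred over it at (280,250) onward. The nut and short liner are undisturbed in their pockets. Lowering now.

Call:
jog_arm:
  targets:
    - [-1, -0.5, 0, 45, 0]
    - [-1, -0.5, 0, 85, 0]
    - [-1, -0.5, 0, 108, 0]
    - [-1, -0.5, 0, 114, 0]
    - [-1, -0.5, 0, 117, 0]

```text
t: 19.2
position: [548.9, 335.0, 16.9]
orientation: [[-0.048, 0.999, 0.006], [0.999, 0.048, 0.002], [0.002, 0.006, -1.0]]
ft_force: [-0.4, 0.5, 0.2]
grip_width: 0.151
```

Call:
jog_arm:
  targets:
    - [-1, 0, 0, 0, 0]
    - [-1, 0, 0, 0, 0]

```text
t: 19.45
position: [549.3, 335.2, 17.9]
orientation: [[-0.048, 0.999, 0.007], [0.999, 0.048, 0.002], [0.002, 0.007, -1.0]]
ft_force: [0.5, -0.1, -0.8]
grip_width: 0.146
```

Call:
jog_arm:
  targets:
    - [-1, 0, 0, 1.5, 0]
    - [-1, 0, 0, 3, 0]
    - [-1, 0, 0, 3, 0]

```text
t: 19.82
position: [549.3, 335.2, 14.9]
orientation: [[-0.048, 0.999, 0.007], [0.999, 0.048, 0.002], [0.002, 0.007, -1.0]]
ft_force: [0.3, -0.4, 0.1]
grip_width: 0.146
```

Call:
jog_arm:
  targets:
    - [-0.3, 0, 0, 0, 0]
    - [-0.3, 0, 0, 0, 0]
    - [-0.3, 0, 0, 0, 0]

```text
t: 20.2
position: [549.3, 335.1, 14.8]
orientation: [[-0.048, 0.999, 0.007], [0.999, 0.048, 0.002], [0.002, 0.007, -1.0]]
ft_force: [-0.1, -0.3, -0.4]
grip_width: 0.346
```

Call:
jog_arm:
  targets:
    - [-0.3, 0, 0, -50, 0]
    - [-0.3, 0, 0, -105, 0]
    - [-0.3, 0, 0, -130, 0]
    - [-0.3, 0, 0, -130, 0]

```text
t: 20.7
position: [549.1, 335.2, 147.1]
orientation: [[-0.048, 0.999, 0.01], [0.999, 0.048, 0.004], [0.003, 0.011, -1.0]]
ft_force: [-0.9, 0.2, 0.0]
grip_width: 0.35
```

```bash
python3 -c "
from h import *
im,d,p,o=look('wrist',['strip_handle','short_liner_mid','large_nut_mid'])
go(640,178,150,93)"
```

```text
wrist strip_handle p0.90 [277. 235.] 3202 ztop 32.2 bbox x 544..558 y 324..348 rect c 551.0 336.0 s 14 24 a 2.5
wrist short_liner_mid p0.72 [184. 296.] 2171 ztop 47.0 bbox x 464..496 y 236..270 rect c 498.5 288.5 s 115 27 a 58.9
wrist large_nut_mid p0.76 [173. 211.] 3144 ztop 32.7 bbox x 452..498 y 307..352 rect c 474.6 329.1 s 50 44 a 74.0
t 20.90 at [547.9 334.6 143.4] yaw 92.8 F [-0.8  0.3 -0.8] w 0.35 j [ 0.43  0.33  1.4  -0.    1.41  0.38]
GO (640, 178, 150, 93) [-160.9   84.4   -6.4] turn -0.004
```

The strip lies in the slot with its handle top at 32 mm. Next is the small nut.

Call:
jog_arm:
  targets:
    - [0.6, -191, 123, -5, 0]
    - [0.6, -191, 123, -5, 0]
    - [0.6, -191, 123, -5, 0]
    - [0.6, -191, 123, -5, 0]
    - [0.6, -191, 123, -5, 0]

```text
t: 21.52
position: [680.9, 146.9, 146.9]
orientation: [[-0.045, 0.999, 0.003], [0.999, 0.045, 0.001], [0.001, 0.003, -1.0]]
ft_force: [-1.3, 0.1, -0.2]
grip_width: 0.799
```

```bash
python3 -c "
from h import *
im,d,p,o=look('wrist',['small_nut_mid'])
cv2.imwrite('pics/k.png',im)
if 'small_nut_mid' in o: hexyaw(o['small_nut_mid'][0],24)
go(680,178,60,93)"
```

```text
wrist small_nut_mid p0.69 [283. 164.] 1153 ztop 23.8 bbox x 667..695 y 164..193 rect c 680.8 178.1 s 28 32 a 2.8
hex c [681.  178.1] r 15.9 flat deg 2 widths 28.1..31.6
t 21.62 at [679.7 149.6 147.5] yaw 92.7 F [-1.3  0.5  0. ] w 0.80 j [0.11 0.44 1.24 0.   1.46 0.06]
GO (680, 178, 60, 93) [28.2  1.4 87.5] turn -0.005
```

View pics/k.png

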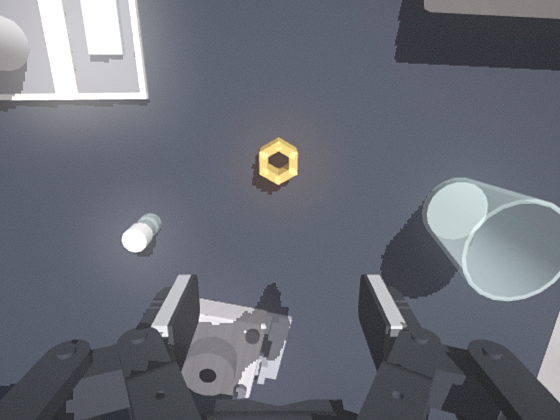

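The small nut is at (279,162) with flats facing the jaws. The glass at (500,235) is clear of the fingers.

Call:
jog_arm:
  targets:
    - [0.4, 28.4, 2.3, 40, 0]
    - [0.4, 28.4, 2.3, 85, 0]
    - [0.4, 28.4, 2.3, 125, 0]
    - [0.4, 28.4, 2.3, 141, 0]
    - [0.4, 28.4, 2.3, 141, 0]

```text
t: 22.25
position: [680.5, 178.9, 6.2]
orientation: [[-0.048, 0.999, 0.002], [0.999, 0.048, 0.001], [0.001, 0.002, -1.0]]
ft_force: [-0.3, 0.2, 1.6]
grip_width: 0.702
```

Call:
jog_arm:
  targets:
    - [-1, 0, 0, 0, 0]
    - [-1, 0, 0, 0, 0]
    - [-1, 0, 0, 0, 0]
    - [-1, 0, 0, 0, 0]
    - [-1, 0, 0, 0, 0]
  squeeze: 40

```text
t: 22.88
position: [681.3, 179.2, 8.1]
orientation: [[-0.048, 0.999, 0.004], [0.999, 0.048, 0.002], [0.002, 0.004, -1.0]]
ft_force: [-1.4, 1.1, 6.4]
grip_width: 0.317
```

```bash
python3 -c "
from h import *
go(481,-317,140,76)"
```

```text
t 22.88 at [681.3 179.2   8.1] yaw 92.8 F [-1.4  1.1  6.4] w 0.32 j [0.15 0.56 1.36 0.   1.22 0.1 ]
GO (481, -317, 140, 76) [-485.7 -223.4 -133.8] turn 0.293
```

Call:
jog_arm:
  targets:
    - [-1, 0, 0, -55, 0]
    - [-1, 0, 0, -115, 0]
    - [-1, -60, -30, -135, 0.1]
    - [-1, -485, -241, -135, 0.2]
    - [-1, -485, -241, -135, 0.293]

```text
t: 23.5
position: [605.6, 8.1, 142.2]
orientation: [[0.245, 0.97, 0.007], [0.97, -0.245, 0.002], [0.003, 0.006, -1.0]]
ft_force: [0.9, -1.1, -1.2]
grip_width: 0.316
```

```bash
python3 -c "
from h import *
go(464,-317,140,76)"
```

```text
t 23.50 at [605.6   8.1 142.2] yaw 75.8 F [ 0.9 -1.1 -1.2] w 0.32 j [-0.12  0.25  1.5   0.    1.39  0.13]
GO (464, -317, 140, 76) [-349.9  -57.7    0.7] turn -0.003
```

Call:
jog_arm:
  targets:
    - [-1, -350, -58, 0, 0]
    - [-1, -350, -58, 0, 0]
    - [-1, -350, -58, 0, 0]
    - [-1, -350, -58, 0, 0]
    - [-1, -350, -58, 0, 0]

```text
t: 24.12
position: [480.4, -278.7, 142.0]
orientation: [[0.245, 0.969, 0.008], [0.97, -0.245, 0.0], [0.002, 0.008, -1.0]]
ft_force: [1.2, 0.0, -1.5]
grip_width: 0.318
```

```bash
python3 -c "
from h import *
im,d,p,o=look('wrist',['small_nut_mid','plain_tray'])
cv2.imwrite('pics/l.png',im)
go(464,-317,12,76)"
```

```text
wrist plain_tray p0.67 [269. 178.] 16169 ztop 7.3 bbox x 426..526 y -333..-200 rect c 475.1 -275.5 s 146 80 a 76.1
t 24.27 at [ 480.1 -279.4  141.6] yaw 75.6 F [-0.1  1.2 -1.4] w 0.32 j [-0.67  0.15  1.62  0.01  1.36 -0.42]
GO (464, -317, 12, 76) [-40.7  -7.2 129.5] turn -0.007
```

View pics/l.png

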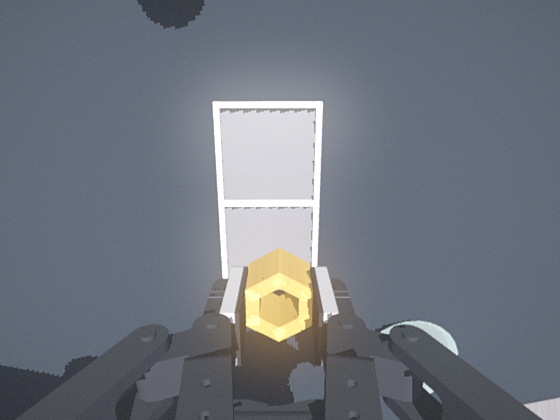

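The nut is held at (280,300) and the near pocket is under it, so I'm moving it over and lowering.

Call:
jog_arm:
  targets:
    - [-1, -41, -7, 30, 0]
    - [-1, -41, -7, 70, 0]
    - [-1, -41, -7, 110, 0]
    - [-1, -41, -7, 128, 0]
    - [-1, -41, -7, 129, 0]

```text
t: 24.9
position: [464.6, -316.9, 12.6]
orientation: [[0.248, 0.969, 0.007], [0.969, -0.248, 0.001], [0.003, 0.007, -1.0]]
ft_force: [0.6, -0.6, 0.0]
grip_width: 0.322
```

Call:
jog_arm:
  targets:
    - [-1, 0, 0, 0, 0]
    - [-1, 0, 0, 0, 0]

```text
t: 25.15
position: [465.1, -317.0, 13.7]
orientation: [[0.248, 0.969, 0.009], [0.969, -0.248, -0.0], [0.002, 0.008, -1.0]]
ft_force: [-0.5, -0.4, -1.2]
grip_width: 0.317
```

Call:
jog_arm:
  targets:
    - [-1, 0, 0, 1.5, 0]
    - [-1, 0, 0, 1.8, 0]
    - [0, 0, 0, 1.8, 0]
    - [0, 0, 0, 1.8, 0]
    - [0, 0, 0, 1.8, 0]

```text
t: 25.78
position: [465.1, -317.1, 11.9]
orientation: [[0.248, 0.969, 0.009], [0.969, -0.248, -0.0], [0.002, 0.008, -1.0]]
ft_force: [-0.0, -0.2, -0.3]
grip_width: 0.503
```

Call:
jog_arm:
  targets:
    - [0, 0, 0, -50, 0]
    - [0, 0, 0, -105, 0]
    - [0.4, 0, 0, -150, 0]
    - [1, 0, 0, -165, 0]
    - [1, 0, 0, -165, 0]

```text
t: 26.4
position: [463.8, -317.2, 177.2]
orientation: [[0.248, 0.969, 0.009], [0.969, -0.248, -0.001], [0.001, 0.009, -1.0]]
ft_force: [-1.0, 0.4, -0.4]
grip_width: 1.0
```

```bash
python3 -c "
from h import *
im,d,p,o=look('wrist',['small_nut_mid','plain_tray'])
go(463,-85,170,76)"
```

```text
wrist small_nut_mid p0.78 [279. 195.] 956 ztop 26.7 bbox x 452..480 y -332..-303 rect c 466.1 -317.7 s 31 27 a 76.1
wrist plain_tray p0.83 [276. 130.] 16321 ztop 7.3 bbox x 423..526 y -359..-201 rect c 473.7 -280.7 s 156 80 a 76.0
t 26.55 at [ 463.3 -316.6  175.1] yaw 75.6 F [ 0.   0.3 -0.2] w 1.00 j [-0.74  0.14  1.56  0.01  1.43 -0.49]
GO (463, -85, 170, 76) [224.3 -57.8   5.5] turn -0.006
```

The small nut is flat in its pocket, top at 26.7 mm. The tall liner is last.

Call:
jog_arm:
  targets:
    - [1, 222, -57, 5, 0]
    - [1, 222, -57, 5, 0]
    - [1, 222, -57, 5, 0]
    - [1, 222, -57, 5, 0]
    - [1, 222, -57, 5, 0]

```text
t: 27.18
position: [462.6, -84.9, 169.4]
orientation: [[0.245, 0.97, 0.005], [0.97, -0.245, 0.002], [0.004, 0.005, -1.0]]
ft_force: [-0.6, -0.4, -0.2]
grip_width: 0.999
```

```bash
python3 -c "
from h import *
im,d,p,o=look('wrist',['tall_liner_mid'])
cv2.imwrite('pics/m.png',im)
go(463.2,-73,36,76)"
```

```text
wrist tall_liner_mid p0.91 [274. 192.] 4627 ztop 69.3 bbox x 440..488 y -97..-49 rect c 464.2 -73.3 s 49 49 a 44.6
t 27.27 at [463.  -87.3 169.6] yaw 75.7 F [-0.9  0.5  0.3] w 1.00 j [-0.35 -0.04  1.76  0.    1.41 -0.1 ]
GO (463.2, -73, 36, 76) [ 13.6  -4.  133.6] turn -0.005
```

View pics/m.png

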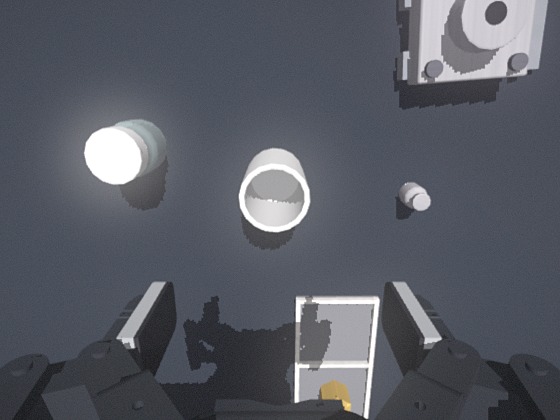

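The tall liner's rim is at (274,197). The bottle at (125,152) and the vial at (415,196) are clear of the jaws.

Call:
jog_arm:
  targets:
    - [1, 14, -2.5, 20, 0]
    - [1, 14, -2.5, 60, 0]
    - [1, 14, -2.5, 105, 0]
    - [1, 14, -2.5, 137, 0]
    - [1, 14, -2.5, 137, 0]

```text
t: 27.9
position: [463.3, -73.5, 30.5]
orientation: [[0.249, 0.969, 0.001], [0.969, -0.249, 0.003], [0.003, 0.0, -1.0]]
ft_force: [0.3, 0.2, 0.4]
grip_width: 1.002
```

Call:
jog_arm:
  targets:
    - [-1, 0, 0, 0, 0]
    - [-1, 0, 0, 0, 0]
    - [-1, 0, 0, 0, 0]
    - [-1, 0, 0, 0, 0]
    - [-1, 0, 0, 0, 0]
  squeeze: 35

```text
t: 28.52
position: [464.0, -74.0, 31.8]
orientation: [[0.248, 0.969, 0.003], [0.969, -0.248, 0.002], [0.003, 0.002, -1.0]]
ft_force: [-1.9, -1.8, 5.4]
grip_width: 0.581
```

Call:
jog_arm:
  targets:
    - [-1, 0, 0, -50, 0]
    - [-1, 0, 0, -100, 0]
    - [-1, 0, 0, -100, 0]

```text
t: 28.9
position: [465.5, -74.8, 136.3]
orientation: [[0.248, 0.969, 0.01], [0.969, -0.248, -0.0], [0.002, 0.01, -1.0]]
ft_force: [1.1, -0.6, -1.9]
grip_width: 0.58
```

```bash
python3 -c "
from h import *
im,d,p,o=look('wrist',['tall_liner_mid'])
go(482.9,-243.8,133,76)"
```

```text
wrist tall_liner_mid p0.88 [281. 315.] 20001 ztop 173.4 bbox x 443..491 y -98..-50 rect c 467.1 -74.5 s 50 49 a 62.7
wrist tall_liner_mid p0.74 [334. 390.] 1013 ztop 207.0 bbox x 475..488 y -69..-62 rect c 482.0 -66.7 s 14 6 a 17.6
t 29.00 at [463.8 -74.3 132.4] yaw 75.6 F [-0.4 -0.4 -2.4] w 0.57 j [-0.32 -0.02  1.82  0.    1.34 -0.07]
GO (482.9, -243.8, 133, 76) [-159.5   60.6   -0.8] turn -0.007
```

Call:
jog_arm:
  targets:
    - [-1, -159.5, 60.5, 0, 0]
    - [-1, -159.5, 60.5, 0, 0]
    - [-1, -159.5, 60.5, 0, 0]
    - [-1, -159.5, 60.5, 0, 0]
    - [-1, -159.5, 60.5, 0, 0]

```text
t: 29.62
position: [482.3, -243.2, 131.1]
orientation: [[0.249, 0.969, 0.003], [0.969, -0.249, 0.003], [0.003, 0.002, -1.0]]
ft_force: [-0.1, 0.4, -1.9]
grip_width: 0.577
```

```bash
python3 -c "
from h import *
im,d,p,o=look('wrist',['tall_liner_mid','plain_tray'])
go(482.9,-243.8,36,76)"
```

```text
wrist tall_liner_mid p0.91 [282. 315.] 19859 ztop 168.2 bbox x 461..508 y -267..-219 rect c 484.1 -242.9 s 50 49 a 76.1
wrist plain_tray p0.86 [277. 189.] 7578 ztop 7.4 bbox x 440..528 y -278..-198 rect c 483.6 -242.4 s 78 80 a 76.3
t 29.77 at [ 482.7 -242.7  132. ] yaw 75.7 F [ 0.1 -0.7 -1.5] w 0.58 j [-0.61  0.13  1.66  0.    1.34 -0.36]
GO (482.9, -243.8, 36, 76) [-1.3  0.1 96. ] turn -0.006
```

Call:
jog_arm:
  targets:
    - [-1, -1, 0, 45, 0]
    - [-1, -1, 0, 80, 0]
    - [-1, -1, 0, 92, 0]
    - [-1, -1, 0, 94, 0]
    - [-1, -1, 0, 95, 0]

```text
t: 30.4
position: [483.5, -243.8, 38.2]
orientation: [[0.247, 0.969, 0.006], [0.969, -0.247, 0.001], [0.002, 0.005, -1.0]]
ft_force: [-0.3, 0.0, -1.2]
grip_width: 0.578
```

Call:
jog_arm:
  targets:
    - [-1, 0, 0, 0, 0]
    - [-1, 0, 0, 0, 0]

```text
t: 30.65
position: [483.9, -244.0, 39.0]
orientation: [[0.247, 0.969, 0.007], [0.969, -0.247, 0.0], [0.002, 0.006, -1.0]]
ft_force: [-0.1, 1.0, -1.0]
grip_width: 0.579
```

Call:
jog_arm:
  targets:
    - [-1, 0, 0, 1.5, 0]
    - [-1, 0, 0, 3.5, 0]
    - [0.5, 0, 0, 3.5, 0]
    - [0.5, 0, 0, 3.5, 0]
    - [0.5, 0, 0, 3.5, 0]

```text
t: 31.28
position: [483.9, -244.0, 35.6]
orientation: [[0.247, 0.969, 0.007], [0.969, -0.247, -0.0], [0.002, 0.006, -1.0]]
ft_force: [0.0, -0.0, -0.8]
grip_width: 0.75
```

Call:
jog_arm:
  targets:
    - [0.5, 0, 0, 0, 0]
    - [0.5, 0, 0, -50, 0]
    - [0.5, 0, 0, -105, 0]
    - [0.5, 0, 0, -150, 0]
    - [0.5, 0, 0, -150, 0]

```text
t: 31.9
position: [484.0, -244.8, 189.3]
orientation: [[0.247, 0.969, 0.012], [0.969, -0.247, -0.003], [-0.001, 0.012, -1.0]]
ft_force: [-0.5, -0.4, 0.2]
grip_width: 0.753
```

```bash
python3 -c "
from h import *
look('top');look('side')
im,d,p,o=look('wrist',['tall_liner_mid','small_nut_mid'])
im,_=robot.get_image('side');cv2.imwrite('pics/n.png',im)
go(482.9,-243.8,36,76)"
```

```text
top tall_liner_mid p0.44 [120. 256.] 386 ztop 35.6 bbox x 451..494 y 306..351 rect c 472.5 329.0 s 47 45 a 24.1
top short_liner_mid p0.62 [160. 251.] 299 ztop 49.8 bbox x 463..495 y 235..269 rect c 479.0 252.1 s 32 34 a 0.5
top strip_handle p0.86 [140. 218.] 507 ztop 34.0 bbox x 542..555 y 323..346 rect c 548.8 335.0 s 13 23 a 2.5
top valve_head p0.63 [273. 187.] 1234 ztop 54.0 bbox x 608..650 y -13..28 rect c 629.0 7.4 s 41 42 a 89.7
top stand p0.60 [274. 162.] 278 ztop 16.6 bbox x 579..685 y -36..47 rect c 632.2 5.7 s 69 98 a 80.4
top slot_tray p0.65 [143. 242.] 3303 ztop 10.5 bbox x 433..576 y 214..372 rect c 504.8 293.0 s 142 157 a 3.1
top plain_tray p0.97 [374. 251.] 541 ztop 10.8 bbox x 443..527 y -256..-131 rect c 469.8 -209.7 s 75 153 a 43.9
side large_nut_mid p0.84 [327. 410.] 463 ztop 34.3 bbox x 451..496 y 305..330 rect c 474.2 316.9 s 46 25 a 4.1
side large_nut_mid p0.45 [222. 238.] 433 ztop 21.4 bbox x 583..679 y -20..48 rect c 631.7 12.5 s 63 95 a 84.0
small_nut_mid few 0.61 [339.0, 120.6]
side tall_liner_mid p0.59 [326. 143.] 790 ztop 72.8 bbox x 461..508 y -268..-220 
[... 722 characters left out ...]
80.] 4847 ztop 8.9 bbox x 437..578 y 213..325 rect c 507.3 269.5 s 143 112 a 3.5
side plain_tray p0.77 [337. 154.] 769 ztop 9.5 bbox x 420..529 y -362..-197 rect c 473.0 -280.6 s 160 80 a 75.5
side plain_tray p0.36 [221. 235.] 348 ztop 15.1 bbox x 580..686 y -37..47 rect c 633.3 4.7 s 70 98 a 79.9
wrist tall_liner_mid p0.57 [281. 200.] 4137 ztop 72.2 bbox x 462..509 y -268..-220 rect c 485.7 -243.9 s 49 49 a 72.2
wrist small_nut_mid p0.63 [280. 267.] 971 ztop 26.6 bbox x 453..481 y -332..-303 rect c 466.7 -317.4 s 31 29 a 18.4
t 33.10 at [ 482.9 -244.   185.6] yaw 75.7 F [-0.1  0.4 -0.5] w 0.75 j [-0.61  0.1   1.59  0.    1.45 -0.36]
GO (482.9, -243.8, 36, 76) [ -0.   -1.1 149.6] turn -0.005
```

View pics/n.png

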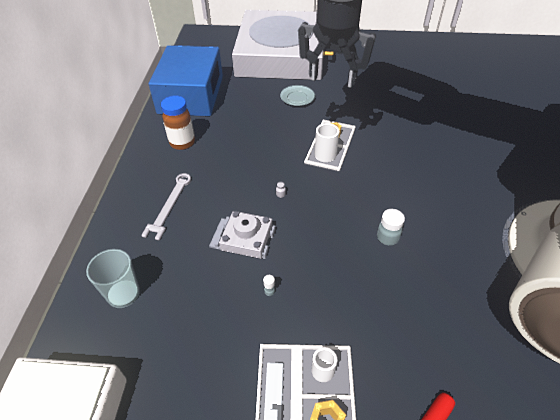

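Everything is in its place: the strip is in the slot at (273,395), the liners are upright at (323,363) and (326,143), and the head is on its stand at (246,234). One last check that the strip is flat, then I hand in.

```bash
python3 -c "
from h import *
im,d,p,o=look('top',['strip_handle'])
P=o['strip_handle'][0]
for y in range(250,325,15):
    q=P[(abs(P[:,1]-y)<5)]; print(y,len(q),np.round(np.median(q[:,2]),1) if len(q) else '', np.round(np.percentile(q[:,0],[3,97])) if len(q) else '')
print(robot.job_done(),robot.sense()['t'])"
```

```text
top strip_handle p0.65 [140. 221.] 515 ztop 34.5 bbox x 542..555 y 324..346 rect c 548.7 335.2 s 13 23 a 1.0
250 35 8.6 [542. 563.]
265 46 9.1 [542. 563.]
280 47 8.9 [540. 563.]
295 55 9.1 [540. 562.]
310 49 9.0 [540. 562.]
the job is handed in; nothing more can be done
the job is handed in; nothing more can be done
```

Both kits are made up and the job is handed in; it took about 33 s of the 117 s allowed.

- **Slot tray:** I placed the large nut first, then the short liner. I then drew the strip out level by its handle, about 75 mm, and laid it in the slot with the handle at the +y end.
- **Plain tray:** The small nut and then the tall liner went in, one in each pocket.

**Last checks:**

| Thing | Measured top (mm) | Expected (mm) | State |
|---|---|---|---|
| Large nut | 33–35 | 33 | flat in its pocket |
| Small nut | 26.6 | 27 | flat in its pocket |
| Short liner | 47–50 | 48 | upright in its pocket |
| Tall liner | 72–73 | 73 | upright in its pocket |
| Strip | 8.6–9.1 along its length | 9 | flat in the slot |

The valve head is still level on its stand. It followed the strip by about 3 mm, which is the play up to the stops, and it settled about 1 mm as expected. The gripper was clear of everything at hand-in.

**Where the checks disagreed:** In the last top view the network labelled the large nut as the tall liner. In the last side view it reported a second, false large nut near the head. The positions and heights from the other views settled both. The last side view barely saw the small nut, so its height comes from the wrist camera.

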